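# Lock the knurled collar onto its spring-loaded stand and hold it home

## Task

Lift the knurled steel collar up and off its storage peg and put it over the spigot of the blue quick-lock stand. Turn it there until the keyways hidden in its underside drop over the cross pin, then push it down fully home against the spring and finish still holding it pushed home, because the spring lifts it again when you let go. Leave the tools, the timer and the sample box on the worktop where they are.

Things in the scene. Friction and masses are not known exactly. Their poses are not given: they have to be found in the camera images.
- collar: Loose knurled steel collar, a ring 52 mm outside diameter, 28.4 mm bore, 36 mm high, 0.1 to 0.2 kg, at first upright on the storage peg. Origin: centre of its underside, z up its axis. In the underside are four hidden radial keyways 90 degrees apart, 8.4 mm wide, 14 mm deep, reaching from bore to radius 22 mm. Their angle to its x axis is not told or marked. Grip it anywhere round the outside.
- collar_top (a point): Centre of the collar's top face, 36 mm above its origin, on its axis.
- peg_stand: Fixed storage peg: black round foot 84 mm diameter, 10 mm high; aluminium stem 28 mm diameter; shoulder 38 mm diameter with its top at 60 mm, on which the collar rests; above it an upright peg 23 mm diameter with a coned tip ending at 110 mm. Origin: centre of the underside, z up.
- stand: Fixed blue quick-lock stand: base plate 96 x 96 x 12 mm (screw heads to 15 mm), blue column 46 mm diameter up to 59 mm, brass spring plate 44 mm diameter (top at 68 mm when free), steel spigot 26.4 mm diameter up to 96 mm, its coned nose ending at 106 mm, 14 mm across. Origin: centre of the underside, z up.
- stand_pin (a point): Centre of the 5 mm cross pin, on the spigot's axis 71 mm above the stand's origin. The pin lies level and sticks out to radius 20 mm on both sides; its direction differs every time and is not given (this point's axes do not show it). Until keyed, the collar's underside rests on its crest, at 73.5 mm; turning it up to a quarter turn either way under light pressure finds the keyways.
- stand_home (a point): On the spigot's axis, 62 mm above the stand's origin: the collar's underside is here when fully home, on a solid shoulder. Once the keyways drop over the pin it first rests on the free spring plate, 6 mm above this point (5.5 mm below the unkeyed height). If it then sticks, the pin is rubbing on a keyway wall: turn it on by about 0.05 rad and push again.
- spring_plate (a joint): How far the spring plate is pushed down, m: 0 free, 0.006 when the collar is fully home. The spring pushes up with about 2.7 N at 0 and 6.9 N at 0.006, more than the collar weighs.
- timer: Bystander: white kitchen-type timer with buttons, 60 x 62 x 17 mm, lying on the worktop. Origin: centre of the underside.
- screwdriver: Bystander: red-handled screwdriver, 178 mm long, 24 mm thick, lying on the worktop.
- hex_key: Bystander: steel L-shaped hex key, 98 x 34 x 8 mm, lying on the worktop.
- sample_box_1: Bystander: small blue sample box, 44 x 60 x 26 mm, standing on the worktop. Origin: centre of the underside.

How it is judged:
By the outcome, as a careful person would: the job done as asked, in the order asked, and still so for the second after the job is handed in, while the arm keeps its last pose, push and grip.
It also fails if it takes over 64 s, if anything falls off the work surface, if the arm or the gripper's body presses on something with over 40 N, if the wrist force passes 120 N, or if a joint passes its speed limit or range.

## Robot

A 6-joint arm with a two-finger parallel gripper is mounted at the origin on a cart in front of the work surface, level with it; the furniture and walls round the work are solid. World frame = base frame: x ahead of the robot, y to its left, z up, the work surface at z = 0. Lengths are in m, angles in rad, forces in N, time in s.
With the tool pointing down it reaches from about 0.35 to 1 m from the base axis. Payload 7.1 kg.
Tool frame: the origin (TCP) lies where the fingers leave the gripper's body, on its centre line; the fingertips stand 73 mm ahead of it and the grasp point (between the pads) lies 54 mm ahead of it; z points along the fingers, y is the line along which they close (so a half turn about z gives the same grasp; the last joint's range is limited). The gripper opens to 85 mm and grips with 20 to 120 N. Pads are 22 mm wide; open, the fingers measure 114 mm over their backs; the gripper's body (76 mm by 85 mm) begins 54 mm behind the grasp point. The pads swing forward as they close: fully open they stand 13 mm farther back than shut.
Start: joints at [1.299, 0.423, 1.63, -0, 1.089, -0.019], TCP at [0.156, 0.605, 0.304] pointing down, gripper open.
Joint ranges: [-3, 3], [-0.9, 2.11], [0.09, 2.58], [-1.31, 4.45], [0.11, 2.69], [-2.54, 2.54]. Speed limits (rad/s): [2.39, 2.39, 3.01, 3.14, 3.14, 3.14].

## Interface

Orientations are given as [roll, pitch, yaw] about the fixed x, y, z axes, in that order (R = Rz(yaw) Ry(pitch) Rx(roll)).
In Python, from workcell import bot gives the robot as it stands.
- The arm moves only by the tool run_rows, called after ">>>" as name(argument=value, ...) on one line, values as JSON. Schema: {"type":"object","properties":{"motion":{"type":"array","items":{"type":"object","properties":{"finger_gap":{"type":"number"},"trans":{"type":"array","items":{"type":"number"},"minItems":3,"maxItems":3},"rotvec":{"type":"array","items":{"type":"number"},"minItems":3,"maxItems":3}},"additionalProperties":false,"required":["finger_gap"]},"minItems":1,"maxItems":12},"clamp_n":{"type":"number"},"only":{"type":"string"},"quiet":{"type":"boolean"},"lines":{"type":"string"}},"required":["motion"],"additionalProperties":false}. motion is a list of rows, 1 to 12 of them, each an object with the fields finger_gap (the finger opening in m), trans (a list: dx, dy, dz in parts of the range, where 1.0 means 0.5 m), rotvec (a list: a rotation vector rx, ry, rz in a scale on which 1.0 is 4 rad); a field left out counts as zero (the opening has to be given); each row is the pose to reach, as a shift and turn from the pose commanded when the call began, along the tool's axes at that moment; what a row does not reach only later rows make up. A row lasts 1/10 s, in which the tool goes at most 0.05 m and 0.15 rad, less where a joint would pass 70% of its speed; a pose out of reach is approached as far as the arm can. The fingers move at their own pace and stop on an object; clamp_n is the grip in N (left out, the last holds). Time passes only in rows, so rows that do not move let the fingers close. The tool returns the time, the measured TCP pose, the force, the opening and the grip force at its end. only (a regular expression) keeps the lines of the reply that match it, lines (a string "A,B") keeps lines A to B, and quiet returns only ok. A shift or turn number past 1, either way, is cut back to 1. Input that does not fit is refused with a message, and nothing moves.
- bot.get_state(): the state, without advancing time (a new reading comes with each control period).
- bot.capture(name): name is "scene" or "top"; returns the picture (384x512x3 uint8, red, green, blue); there is no depth.
- bot.camera_params(name): a dict with "vfov" (degrees; the focal length in pixels is half the picture's height over the tangent of half this angle, whatever the lens; pixels are square), "cx", "cy" (the principal point, pixels), "pose" (4x4, takes a point from camera to world coordinates). Camera axes: x right, y up, looking along -z (the intrinsics and any distortion apply to the point x, -y, -z); pixel columns grow to the right and rows downward; lengths in m; the calibration is good to about 2 mm. A picture is of the moment at which its call begins. camera_params takes no time and is no camera call.
- bot.close_job(): hands the job in; it is judged then, once.
The state is a dict: "t": time; "joint_positions": joint angles; "joint_vel": joint speeds; "joint_torque": joint torques, N m; "tcp_pos": TCP position; "tool_rot": TCP orientation; "ft_force": force on the tool from outside, world axes, zero at the start; "torque": the same for the moment, N m; "opening": finger opening in m; "finger_force": force on a finger pad.
Only numpy, scipy, OpenCV 4.12 (cv2) and the standard library are available. Lean on these libraries where they do the work, as an engineer would, in place of code of your own. Each camera call takes 0.05 s, during which the arm holds its last target. There are 200 camera calls.

## Working session

There is one attempt and no reset: what is moved stays moved. The work goes in short steps, Python scripts to look and compute and a tool call to move; the robot and the scene stay as the last step left them, time stands still between calls to the robot, and variables do not carry over. Pictures are saved under pics/ and viewed, at most 10 in all, crops included, and the job is handed in when it is done.

```bash
ls; mkdir -p pics
```

Run:
```python
from workcell import bot
import cv2
for n in("scene","top"):
    cv2.imwrite(f"pics/{n}0.png",bot.capture(n)[...,::-1]); print(bot.camera_params(n))
print(bot.get_state())
```

```text
pics
workcell.py
{'vfov': 47.35354761748526, 'cx': 251.33190321376918, 'cy': 190.57886226993153, 'pose': array([[-0.77499622,  0.26798506, -0.57233283, -0.34489656],
       [-0.63143252, -0.36555923,  0.68385629,  1.01996264],
       [-0.02595828,  0.8913756 ,  0.4525215 ,  0.72528289],
       [ 0.        ,  0.        ,  0.        ,  1.        ]])}
{'vfov': 47.81489926489756, 'cx': 263.67252732102185, 'cy': 193.2838018162323, 'pose': array([[ 0.01878347,  0.99066428, -0.13502393,  0.32680118],
       [-0.99979932,  0.01767028, -0.00943816,  0.01976006],
       [-0.00696413,  0.13517412,  0.99079739,  1.17722771],
       [ 0.        ,  0.        ,  0.        ,  1.        ]])}
{'t': 0.1, 'joint_positions': array([ 1.29901854e+00,  4.23763082e-01,  1.63060833e+00,  2.53818126e-05,
        1.08862298e+00, -1.89842179e-02]), 'joint_vel': array([ 0.00062068, -0.00071772, -0.00179182,  0.0018036 ,  0.00036341,
        0.00019343]), 'joint_torque': array([-1.77806537e-04, -5.58427298e+01, -2.82444119e+01,  1.78594308e-05,
        3.01839798e-03,  7.17062676e-06]), 'tcp_pos': array([0.15617271, 0.60476418, 0.30322626]), 'tool_rot': array([-3.14019160e+00, -4.90766352e-05,  2.88878727e+00]), 'ft_force': array([-0.791798  ,  0.11628824, -0.1983722 ]), 'torque': array([-0.03615309, -0.00126929,  0.01132373]), 'finger_force': 0.0, 'opening': 0.08511244134779027}
```

View pics/scene0.png

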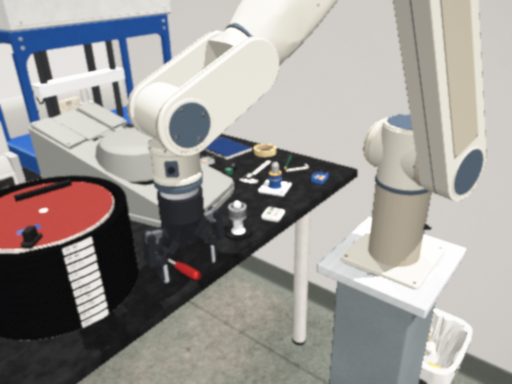

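View pics/top0.png

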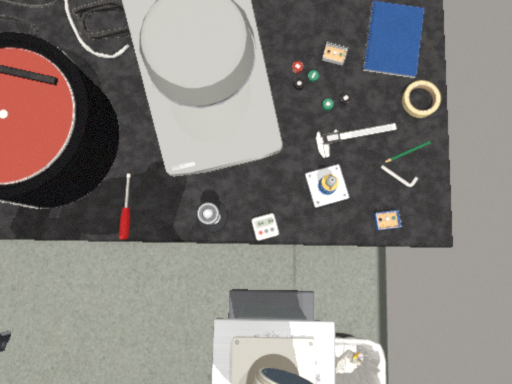

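Scene: collar on its peg at about (237,212), blue stand at about (275,182). Top: peg at (208,213), stand at (327,185), timer (265,227), box (387,220). Next step is enlarged crops.

Run:
```python
import cv2,numpy as np
def crop(n,x,y):
    i=cv2.imread(f"pics/{n}0.png")[y:y+50,x:x+66]
    i=cv2.resize(i,None,fx=6,fy=6,interpolation=cv2.INTER_CUBIC)
    for k in range(0,66,10):
        cv2.putText(i,str(x+k),(k*6,10),0,.33,(0,255,255),1);i[:,k*6]=i[:,k*6]//2+60
    for k in range(0,50,10):
        cv2.putText(i,str(y+k),(0,k*6+10),0,.33,(0,255,0),1);i[k*6]=i[k*6]//2+60
    return i
cv2.imwrite("pics/c0.png",np.vstack([np.hstack([crop("scene",205,192),crop("scene",245,155)]),np.hstack([crop("top",176,188),crop("top",295,160)])]))
```

```text
(no output)
```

View pics/c0.png

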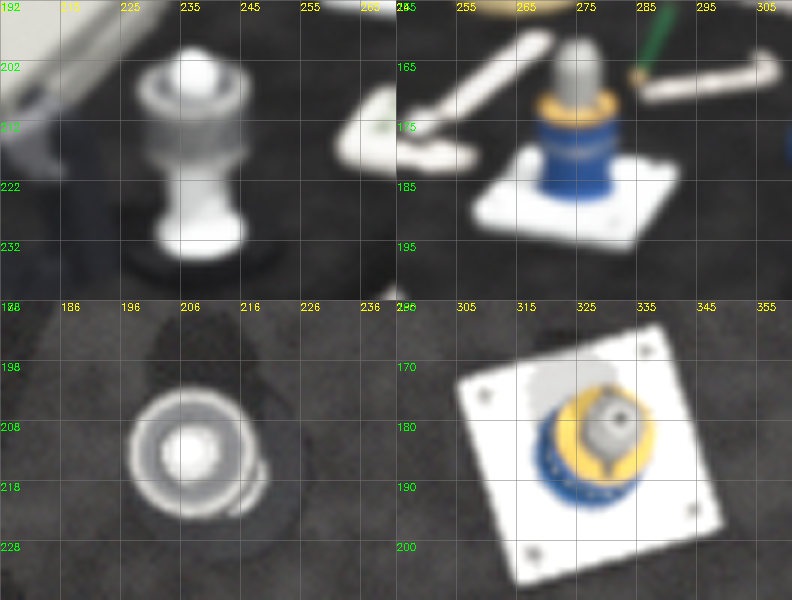

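Crop: in top, the collar rim centre is at (208.1,213.5), the stand nose at (332.3,179.7), the brass plate at (329.8,182.7) and the base centre at (327.3,185.7). In scene, the rim centre is at (237.2,206.3), the nose at (275.2,162.5) and the plate at (275.2,172.5).

Create h.py:
```python
from workcell import bot
import numpy as np
def ray(n,u,v):
    p=bot.camera_params(n);f=192/np.tan(np.radians(p["vfov"]/2));T=p["pose"]
    d=T[:3,:3]@np.array([(u-p["cx"])/f,-(v-p["cy"])/f,-1]);return T[:3,3],d/np.linalg.norm(d)
def tri(obs):
    A=0;b=0
    for n,u,v in obs:
        o,d=ray(n,u,v);P=np.eye(3)-np.outer(d,d);A=A+P;b=b+P@o
    x=np.linalg.solve(A,b);return x,[np.linalg.norm(np.cross(x-ray(*o)[0],ray(*o)[1])) for o in obs]
def atz(n,u,v,z):
    o,d=ray(n,u,v);return (o+d*(z-o[2])/d[2])
def proj(n,X):
    p=bot.camera_params(n);f=192/np.tan(np.radians(p["vfov"]/2));c=np.linalg.inv(p["pose"])@np.append(X,1)
    return p["cx"]+f*c[0]/-c[2],p["cy"]-f*c[1]/-c[2]
```

Run:
```python
from h import *
np.set_printoptions(precision=4,suppress=True)
print("collar",tri([("top",208.1,213.5),("scene",237.2,206.3)]))
print("nose",tri([("top",332.3,179.7),("scene",275.2,162.5)]))
print("plate",tri([("top",329.8,182.7),("scene",275.2,172.5)]))
print("collar@.096",atz("top",208.1,213.5,.096),"nose@.106",atz("top",332.3,179.7,.106),"plate.068",atz("top",329.8,182.7,.068),"base.012",atz("top",327.25,185.7,.012))
for X in ([*atz("top",208.1,213.5,.096)[:2],.096],): print(proj("scene",X))
for n,u,v in (("timer",265,227),("box",387,220)): print(n,atz("top",u,v,.02))
```

```text
collar (array([0.4219, 0.1695, 0.0932]), [np.float64(0.0013321719998240196), np.float64(0.0013321719998239067)])
nose (array([ 0.511 , -0.1411,  0.1043]), [np.float64(0.0006452644658407184), np.float64(0.0006452644658407895)])
plate (array([ 0.5099, -0.1402,  0.0657]), [np.float64(0.0010249525583896665), np.float64(0.0010249525583895427)])
collar@.096 [0.4205 0.1683 0.096 ] nose@.106 [ 0.5102 -0.1412  0.106 ] plate.068 [ 0.5087 -0.1404  0.068 ] base.012 [ 0.5095 -0.1416  0.012 ]
(np.float64(238.2028812961774), np.float64(205.5008425673298))
timer [0.3938 0.0255 0.02  ]
box [ 0.4184 -0.2997  0.02  ]
```

Heights agree with the text: collar top about 0.093–0.096, nose 0.104, plate 0.066. That puts the collar at (0.421,0.169) and the stand at (0.510,−0.141).

Add to h.py:
```python
from scipy.spatial.transform import Rotation as Ro
def to(x,y,z):
    s=bot.get_state();R=Ro.from_euler("xyz",s["tool_rot"]);print("go",R.inv().apply(np.array([x,y,z])-s["tcp_pos"]).round(4),"rot",s["tool_rot"].round(4),"j",s["joint_positions"].round(3),"f",s["ft_force"].round(1),"t",round(s["t"],2))
```

```bash
python3 -c "
from h import *
to(.421,.169,.23)"
```

```text
go [-0.3654 -0.3556  0.0737] rot [-3.1402 -0.      2.8888] j [ 1.299  0.424  1.631  0.     1.089 -0.019] f [-0.8  0.1 -0.2] t 0.1
```

The manual's scale: shifts go in shares of 0.5 m and turns go in shares of 4 rad. Converting my numbers, -0.3654 m / 0.5 = -0.7308, -0.3556 m / 0.5 = -0.7112.

>>> run_rows(motion=[{"finger_gap": 0.085,"trans": [-0.3654,-0.3556,0.04]},{"finger_gap": 0.085,"trans": [-0.3654,-0.3556,0.04]},{"finger_gap": 0.085,"trans": [-0.3654,-0.3556,0.04]},{"finger_gap": 0.085,"trans": [-0.7308,-0.7112,0.1474]},{"finger_gap": 0.085,"trans": [-0.7308,-0.7112,0.1474]},{"finger_gap": 0.085,"trans": [-0.7308,-0.7112,0.1474]},{"finger_gap": 0.085,"trans": [-0.7308,-0.7112,0.1474]},{"finger_gap": 0.085,"trans": [-0.7308,-0.7112,0.1474]},{"finger_gap": 0.085,"trans": [-0.7308,-0.7112,0.1474]},{"finger_gap": 0.085,"trans": [-0.7308,-0.7112,0.1474]},{"finger_gap": 0.085,"trans": [-0.7308,-0.7112,0.1474]},{"finger_gap": 0.085,"trans": [-0.7308,-0.7112,0.1474]}], clamp_n=50)

```text
t: 1.3
tcp_pos: [0.4218, 0.1674, 0.2296]
tool_rot: [-3.141, -0.001, 2.885]
ft_force: [0.0, 0.2, 0.5]
opening: 0.0851
finger_force: 0.0
```

```bash
python3 -c "
from h import *
to(.421,.169,.134)"
```

```text
go [0.0011 0.0014 0.0956] rot [-3.1408e+00 -8.0000e-04  2.8848e+00] j [ 0.352  0.29   2.054 -0.     0.799 -0.962] f [0.  0.2 0.5] t 1.3
```

Converted, 0.096 m / 0.5 = 0.192, 0.07 m / 0.5 = 0.14.

>>> run_rows(motion=[{"finger_gap": 0.085,"trans": [0,0,0.08]},{"finger_gap": 0.085,"trans": [0,0,0.14]},{"finger_gap": 0.085,"trans": [0,0,0.192]},{"finger_gap": 0.085,"trans": [0,0,0.192]},{"finger_gap": 0.085,"trans": [0,0,0.192]},{"finger_gap": 0.085,"trans": [0,0,0.192]}])

```text
t: 1.9
tcp_pos: [0.4216, 0.1701, 0.1354]
tool_rot: [3.141, 0.001, 2.889]
ft_force: [1.2, 0.3, -0.7]
opening: 0.0849
finger_force: 0.0
```

Run:
```python
from h import *
import cv2
to(.421,.169,.134)
i=[cv2.resize(bot.capture("scene")[165:240,195:295,::-1],(600,450)),cv2.resize(bot.capture("top")[180:255,160:260,::-1],(600,450))]
cv2.imwrite("pics/g.png",cv2.resize(np.hstack(i),(800,300)))
```

```text
go [ 0.0003 -0.0012  0.0014] rot [3.1405e+00 1.5000e-03 2.8894e+00] j [ 0.357  0.474  2.096  0.     0.57  -0.961] f [ 1.2  0.3 -0.7] t 1.9
```

View pics/g.png

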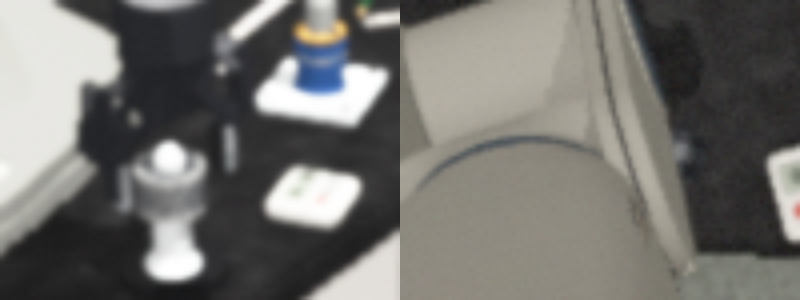

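The scene crop shows the collar (170,180) standing between the two fingers (125,190 and 230,150), roughly centred. I'll close the gripper.

>>> run_rows(motion=[{"finger_gap": 0.04},{"finger_gap": 0.04},{"finger_gap": 0.04},{"finger_gap": 0.04},{"finger_gap": 0.04},{"finger_gap": 0.04},{"finger_gap": 0.04}], clamp_n=60)

```text
t: 2.7
tcp_pos: [0.4215, 0.1696, 0.1351]
tool_rot: [3.141, 0.001, 2.889]
ft_force: [-2.3, -0.5, 11.2]
opening: 0.0511
finger_force: 60.3
```

Converted, -0.1 m / 0.5 = -0.2, -0.08 m / 0.5 = -0.16.

>>> run_rows(motion=[{"finger_gap": 0.04,"trans": [0,0,-0.04]},{"finger_gap": 0.04,"trans": [0,0,-0.1]},{"finger_gap": 0.04,"trans": [0,0,-0.16]},{"finger_gap": 0.04,"trans": [0,0,-0.2]},{"finger_gap": 0.04,"trans": [0,0,-0.2]},{"finger_gap": 0.04,"trans": [0,0,-0.2]},{"finger_gap": 0.04,"trans": [0,0,-0.2]}])

```text
t: 3.4
tcp_pos: [0.4204, 0.1691, 0.2332]
tool_rot: [-3.14, -0.002, 2.889]
ft_force: [-0.9, -0.5, -0.4]
opening: 0.0511
finger_force: 65.2
```

Run:
```python
from h import *
import cv2
to(.51,-.141,.235)
i=[cv2.resize(bot.capture("scene")[165:240,195:295,::-1],(800,600))]
cv2.imwrite("pics/l.png",i[0])
```

```text
go [-0.1643 -0.2779 -0.0017] rot [-3.1405e+00 -1.6000e-03  2.8887e+00] j [ 0.356  0.283  2.052 -0.     0.808 -0.962] f [-0.9 -0.5 -0.4] t 3.4
```

View pics/l.png

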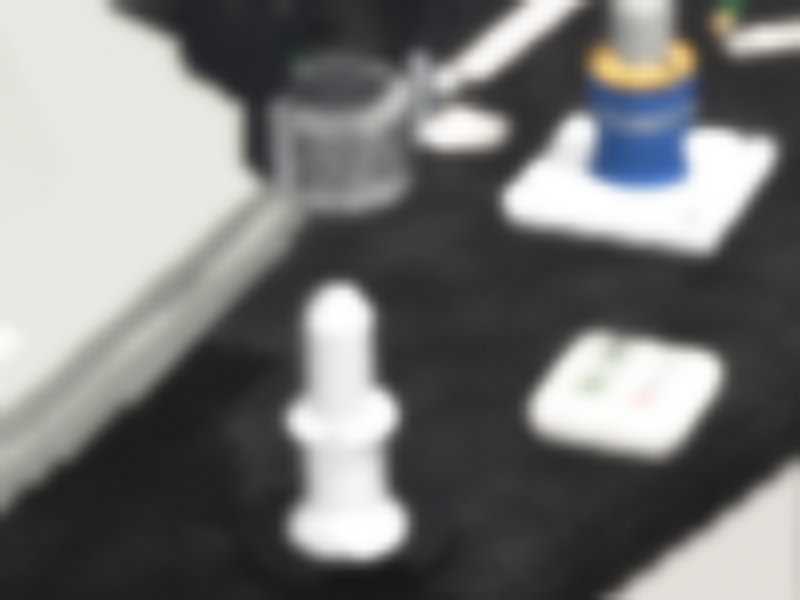

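The collar is held clear of the peg: axis at crop column ~342 (full image col 237.8), top rim at row ~176. The peg is bare below it, shoulder at (237.9,216.9). I'll check the in-hand offset before moving.

Run:
```python
from h import *
p=np.array([.4204,.1691])
for z in(.194,.158): print("collar",proj("scene",[*p,z]))
print("collar +x5mm",proj("scene",[p[0]+.005,p[1],.158]))
print("shoulder",proj("scene",[.421,.169,.060]), proj("scene",[.51,-.141,.106]), proj("scene",[.51,-.141,.068]))
```

```text
collar (np.float64(236.72275127524367), np.float64(175.79330803078375))
collar (np.float64(237.22971800215743), np.float64(186.98878485200692))
collar +x5mm (np.float64(235.93510325940179), np.float64(186.53824449039487))
shoulder (np.float64(238.4172573167984), np.float64(215.99297598004273)) (np.float64(275.5865713926839), np.float64(162.15598149750355)) (np.float64(275.59596181414344), np.float64(171.84845274150268))
```

>>> run_rows(motion=[{"finger_gap": 0.04,"trans": [-0.168,-0.28,0]},{"finger_gap": 0.04,"trans": [-0.168,-0.28,0]},{"finger_gap": 0.04,"trans": [-0.168,-0.28,0]},{"finger_gap": 0.04,"trans": [-0.168,-0.28,0]},{"finger_gap": 0.04,"trans": [-0.3286,-0.5558,0]},{"finger_gap": 0.04,"trans": [-0.3286,-0.5558,0]},{"finger_gap": 0.04,"trans": [-0.3286,-0.5558,0]},{"finger_gap": 0.04,"trans": [-0.3286,-0.5558,0]},{"finger_gap": 0.04,"trans": [-0.3286,-0.5558,0]},{"finger_gap": 0.04,"trans": [-0.3286,-0.5558,0]}])

```text
t: 4.45
tcp_pos: [0.5098, -0.1397, 0.2332]
tool_rot: [3.141, -0.003, 2.889]
ft_force: [-0.5, -0.3, -2.1]
opening: 0.051
finger_force: 65.3
```

Run:
```python
from h import *
import cv2
to(.51,-.141,.235)
i=cv2.resize(bot.capture("scene")[125:200,225:325,::-1],(800,600),interpolation=cv2.INTER_CUBIC)
cv2.imwrite("pics/s.png",i)
```

```text
go [-0.0005 -0.0012 -0.0018] rot [ 3.1411e+00 -2.7000e-03  2.8886e+00] j [-0.29   0.382  1.894  0.     0.868 -1.608] f [-0.5 -0.3 -2.1] t 4.45
```

View pics/s.png

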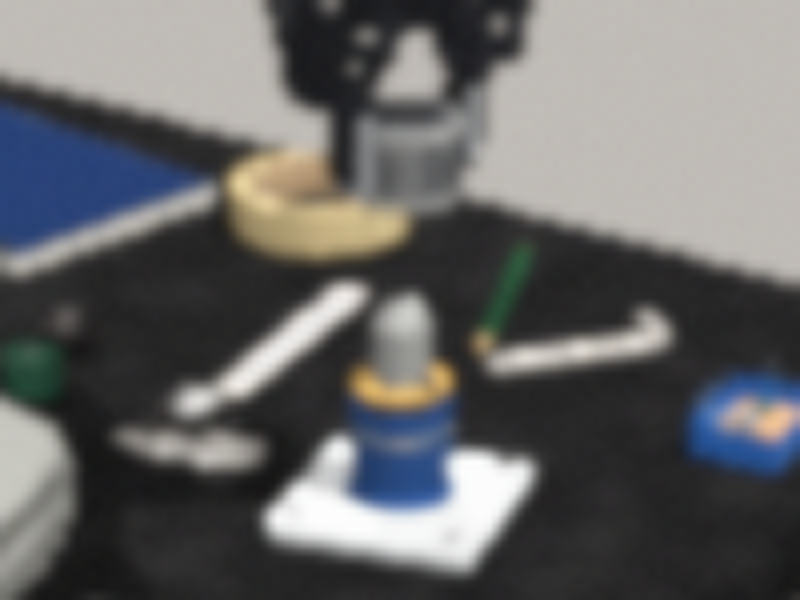

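The crop shows the collar (axis col about 406–413) above the spigot (col 404), so the offset is unclear. I'll correct the TCP, lower to just above the nose, and look closer.

Converted, 0.04 m / 0.5 = 0.08, 0.02 m / 0.5 = 0.04.

>>> run_rows(motion=[{"finger_gap": 0.04,"trans": [0,0,0.04]},{"finger_gap": 0.04,"trans": [0,0,0.08]},{"finger_gap": 0.04,"trans": [0,0,0.08]},{"finger_gap": 0.04,"trans": [0,0,0.08]},{"finger_gap": 0.04,"trans": [0,0,0.08]}])

```text
t: 5.0
tcp_pos: [0.5112, -0.1401, 0.1951]
tool_rot: [-3.142, 0.001, 2.89]
ft_force: [0.2, -0.3, -1.1]
opening: 0.0508
finger_force: 65.3
```

Run:
```python
from h import *
import cv2
to(.51,-.141,.193)
s=bot.capture("scene")[...,::-1];t=bot.capture("top")[...,::-1]
cv2.imwrite("pics/s1.png",s);cv2.imwrite("pics/t1.png",t)
a=cv2.resize(s[142:192,255:297],(504,600),interpolation=cv2.INTER_CUBIC)
for k in range(0,42,5): a[:,k*12]=a[:,k*12]//2+60;cv2.putText(a,str(255+k),(k*12,10),0,.33,(0,255,255),1)
b=cv2.resize(t[160:220,302:352],(296,355),interpolation=cv2.INTER_CUBIC); b=cv2.copyMakeBorder(b,0,245,0,0,0)
cv2.imwrite("pics/s2.png",np.hstack([a,b]))
x=s_=bot.get_state()["tcp_pos"]
for h in(.058,.022): print(proj("scene",[*x[:2],x[2]-.0385-(.0751-.058)*0-0.0]) if 0 else proj("scene",[*x[:2],x[2]-(.0391 if h==.058 else .0751)]))
```

```text
go [ 0.0009 -0.0011  0.0021] rot [-3.1416e+00  1.2000e-03  2.8899e+00] j [-0.29   0.443  1.913  0.     0.785 -1.609] f [ 0.2 -0.3 -1.1] t 5.0
(np.float64(275.21533964229997), np.float64(149.01630175029175))
(np.float64(275.2282515508195), np.float64(158.4729791124482))
```

View pics/s2.png

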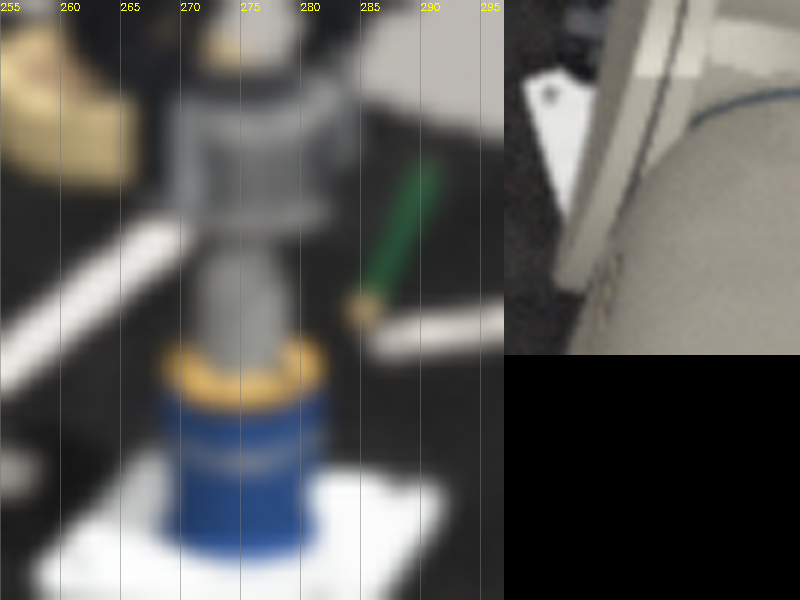

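The collar's right edge is at col about 282.7 and the spigot axis at 275.2–275.4, so they are aligned within about 1 mm. The top view is blocked by the arm. I'll lower gently onto the nose and watch the forces.

>>> run_rows(motion=[{"finger_gap": 0.04,"trans": [0,0,0.016]},{"finger_gap": 0.04,"trans": [0,0,0.032]},{"finger_gap": 0.04,"trans": [0,0,0.044]},{"finger_gap": 0.04,"trans": [0,0,0.044]},{"finger_gap": 0.04,"trans": [0,0,0.044]}])

```text
t: 5.6
tcp_pos: [0.5106, -0.1407, 0.1718]
tool_rot: [3.142, -0.001, 2.889]
ft_force: [0.0, 1.1, -0.7]
opening: 0.0509
finger_force: 65.3
```

```bash
python3 -c "
from h import *
to(.51,-.141,.1486)"
```

```text
go [ 0.0004 -0.0004  0.0232] rot [ 3.1416e+00 -9.0000e-04  2.8888e+00] j [-0.291  0.482  1.922 -0.     0.738 -1.609] f [ 0.   1.1 -0.7] t 5.6
```

>>> run_rows(motion=[{"finger_gap": 0.04,"trans": [0,0,0.008]},{"finger_gap": 0.04,"trans": [0,0,0.016]},{"finger_gap": 0.04,"trans": [0,0,0.016]}])

```text
t: 5.9
tcp_pos: [0.5112, -0.1402, 0.164]
tool_rot: [3.141, 0.001, 2.888]
ft_force: [3.4, 4.7, -3.6]
opening: 0.0508
finger_force: 65.1
```

```bash
python3 -c "
from h import *
to(.51,-.141,.1486)"
```

```text
go [ 0.001  -0.0011  0.0154] rot [3.1406e+00 1.0000e-03 2.8883e+00] j [-0.291  0.496  1.925  0.002  0.72  -1.609] f [ 3.4  4.7 -3.6] t 5.9
```

Converted, 0.008 m / 0.5 = 0.016, 0.0007 m / 0.5 = 0.0014.

>>> run_rows(motion=[{"finger_gap": 0.04,"trans": [-0.0006,0.0014,0.008]},{"finger_gap": 0.04,"trans": [-0.0006,0.0014,0.016]},{"finger_gap": 0.04,"trans": [-0.0006,0.0014,0.016]},{"finger_gap": 0.04,"trans": [-0.0006,0.0014,0.016]}])

```text
t: 6.3
tcp_pos: [0.5111, -0.1398, 0.1556]
tool_rot: [3.141, -0.0, 2.889]
ft_force: [2.1, 4.6, -4.3]
opening: 0.0508
finger_force: 65.0
```

>>> run_rows(motion=[{"finger_gap": 0.04,"trans": [0,0,0.006]},{"finger_gap": 0.04,"trans": [0,0,0.012]},{"finger_gap": 0.04,"trans": [0,0,0.016]},{"finger_gap": 0.04,"trans": [0,0,0.016]},{"finger_gap": 0.04,"trans": [0,0,0.016]}])

```text
t: 6.8
tcp_pos: [0.5111, -0.1396, 0.1481]
tool_rot: [3.141, -0.001, 2.888]
ft_force: [1.5, 6.5, 2.3]
opening: 0.0512
finger_force: 65.7
```

Converted, 0.001 m / 0.5 = 0.002, 0.0006 m / 0.5 = 0.0012.

>>> run_rows(motion=[{"finger_gap": 0.04,"trans": [0,0.0012,0.002]},{"finger_gap": 0.04,"trans": [0,0.0012,0.002]},{"finger_gap": 0.04,"trans": [0,0.0012,0.002]}])

```text
t: 7.1
tcp_pos: [0.5112, -0.1394, 0.1476]
tool_rot: [3.141, -0.0, 2.889]
ft_force: [-1.0, 4.5, 8.7]
opening: 0.0507
finger_force: 66.4
```

>>> run_rows(motion=[{"finger_gap": 0.04,"trans": [0,0,0.002]},{"finger_gap": 0.04,"trans": [0,0,0.002]},{"finger_gap": 0.04,"trans": [0,0,0.002]}])

```text
t: 7.4
tcp_pos: [0.5113, -0.1394, 0.1472]
tool_rot: [3.141, -0.0, 2.889]
ft_force: [-2.4, 4.3, 13.6]
opening: 0.0506
finger_force: 67.1
```

Resting on the pin crest (z 0.147, Fz 13.6 N). Now the turning search.

Converted, 0.15 rad / 4 = 0.0375.

>>> run_rows(motion=[{"finger_gap": 0.04,"rotvec": [0,0,0.0125]},{"finger_gap": 0.04,"rotvec": [0,0,0.025]},{"finger_gap": 0.04,"rotvec": [0,0,0.0375]},{"finger_gap": 0.04,"rotvec": [0,0,0.05]},{"finger_gap": 0.04,"rotvec": [0,0,0.0625]},{"finger_gap": 0.04,"rotvec": [0,0,0.075]}])

```text
t: 8.0
tcp_pos: [0.5105, -0.1385, 0.1457]
tool_rot: [3.141, -0.003, 2.587]
ft_force: [0.1, 11.2, 2.1]
opening: 0.0509
finger_force: 65.7
```

```bash
python3 -c "
from h import *
print(bot.get_state()['torque'])"
```

```text
[ 1.98390589 -0.05340935  0.38844956]
```

Converted, 0.002 m / 0.5 = 0.004, 0.0013 m / 0.5 = 0.0026.

>>> run_rows(motion=[{"finger_gap": 0.04,"trans": [0.0016,0.0026,0.002]},{"finger_gap": 0.04,"trans": [0.0016,0.0026,0.004]},{"finger_gap": 0.04,"trans": [0.0016,0.0026,0.004]},{"finger_gap": 0.04,"trans": [0.0016,0.0026,0.004]}])

```text
t: 8.4
tcp_pos: [0.5111, -0.1381, 0.1441]
tool_rot: [-3.141, -0.0, 2.589]
ft_force: [-0.8, 0.4, 1.4]
opening: 0.0506
finger_force: 65.6
```

```bash
python3 -c "
from h import *
print(bot.get_state()['torque'])"
```

```text
[0.23113495 0.11057046 0.28109707]
```

Keyed: free descent and low force. Pushing on down.

Converted, 0.004 m / 0.5 = 0.008, 0.003 m / 0.5 = 0.006.

>>> run_rows(motion=[{"finger_gap": 0.04,"trans": [0,0,0.002]},{"finger_gap": 0.04,"trans": [0,0,0.004]},{"finger_gap": 0.04,"trans": [0,0,0.006]},{"finger_gap": 0.04,"trans": [0,0,0.008]},{"finger_gap": 0.04,"trans": [0,0,0.008]}])

```text
t: 8.9
tcp_pos: [0.5114, -0.1382, 0.1406]
tool_rot: [-3.142, 0.0, 2.589]
ft_force: [-1.8, 1.0, 5.7]
opening: 0.0511
finger_force: 66.2
```

```bash
python3 -c "
from h import *
print(bot.get_state()['torque'])"
```

```text
[0.24429964 0.20373316 0.29131314]
```

>>> run_rows(motion=[{"finger_gap": 0.04,"trans": [0,0,0.002]},{"finger_gap": 0.04,"trans": [0,0,0.004]},{"finger_gap": 0.04,"trans": [0,0,0.006]},{"finger_gap": 0.04,"trans": [0,0,0.008]},{"finger_gap": 0.04,"trans": [0,0,0.008]}])

```text
t: 9.4
tcp_pos: [0.5115, -0.1382, 0.1372]
tool_rot: [-3.142, 0.001, 2.589]
ft_force: [-3.0, 1.5, 14.1]
opening: 0.0511
finger_force: 67.0
```

```bash
python3 -c "
from h import *
print(bot.get_state()['torque'])"
```

```text
[0.35687729 0.48374103 0.26891643]
```

Converted, 0.002 m / 0.5 = 0.004, 0.001 m / 0.5 = 0.002.

>>> run_rows(motion=[{"finger_gap": 0.04,"trans": [0,0,0.002]},{"finger_gap": 0.04,"trans": [0,0,0.004]},{"finger_gap": 0.04,"trans": [0,0,0.004]},{"finger_gap": 0.04,"trans": [0,0,0.004]}])

```text
t: 9.8
tcp_pos: [0.5116, -0.1382, 0.1371]
tool_rot: [3.141, 0.001, 2.589]
ft_force: [-11.0, 4.0, 36.5]
opening: 0.0507
finger_force: 69.4
```

>>> run_rows(motion=[{"finger_gap": 0.04,"trans": [0,0,0.002]},{"finger_gap": 0.04,"trans": [0,0,0.004]},{"finger_gap": 0.04,"trans": [0,0,0.004]},{"finger_gap": 0.04,"trans": [0,0,0.004]}])

```text
t: 10.2
tcp_pos: [0.5116, -0.1382, 0.1369]
tool_rot: [3.141, 0.001, 2.589]
ft_force: [-16.1, 6.2, 59.6]
opening: 0.0505
finger_force: 71.7
```

Hard stop at z ≈ 0.137, which is 11.2 mm below first pin contact (11.5 expected). I'll ease the push, relieve the wall torque with a small turn back, and check it can't go lower.

Converted, -0.002 m / 0.5 = -0.004, -0.001 m / 0.5 = -0.002, -0.04 rad / 4 = -0.01.

>>> run_rows(motion=[{"finger_gap": 0.04,"trans": [0,0,-0.002],"rotvec": [0,0,-0.005]},{"finger_gap": 0.04,"trans": [0,0,-0.004],"rotvec": [0,0,-0.01]},{"finger_gap": 0.04,"trans": [0,0,-0.004],"rotvec": [0,0,-0.01]},{"finger_gap": 0.04,"trans": [0,0,-0.004],"rotvec": [0,0,-0.01]}])

```text
t: 10.6
tcp_pos: [0.512, -0.1384, 0.1371]
tool_rot: [3.141, 0.002, 2.628]
ft_force: [-8.3, 3.9, 34.1]
opening: 0.0509
finger_force: 68.9
```

Run:
```python
from h import *
import cv2
print(bot.get_state()['torque'])
s=bot.capture("scene")[...,::-1]
a=cv2.resize(s[142:192,255:297],(504,600),interpolation=cv2.INTER_CUBIC)
cv2.imwrite("pics/f.png",a)
for z in(.098,.062,.059,.012):print(z,(np.array(proj("scene",[.511,-.1395,z]))-[255,142])*12)
```

```text
[ 0.51490689  1.40359214 -0.056013  ]
0.098 [241.37097062 267.41887819]
0.062 [241.53590419 377.18661325]
0.059 [241.54949555 386.23202599]
0.012 [241.75942605 525.94642239]
```

View pics/f.png

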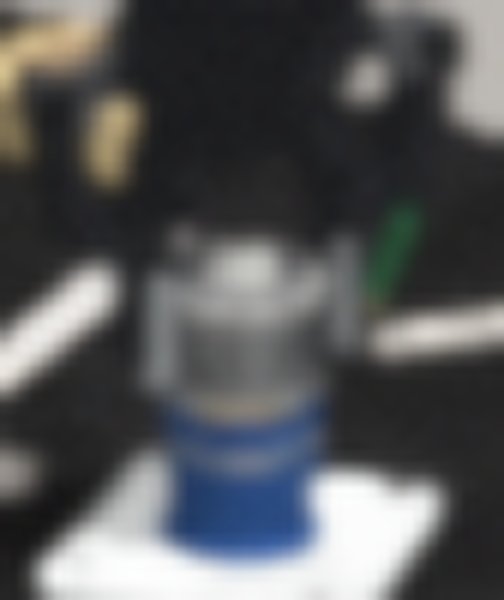

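The crop shows the collar seated right down on the blue column with only a thin brass line left at row ~410. Both height references put the underside at 0.062. A small lateral relief, then a final check.

Converted, 0.0013 m / 0.5 = 0.0026, -0.0007 m / 0.5 = -0.0014.

>>> run_rows(motion=[{"finger_gap": 0.04,"trans": [0.0026,-0.0014,0]},{"finger_gap": 0.04,"trans": [0.0026,-0.0014,0]},{"finger_gap": 0.04,"trans": [0.0026,-0.0014,0]},{"finger_gap": 0.04,"trans": [0.0026,-0.0014,0]},{"finger_gap": 0.04,"trans": [0.0026,-0.0014,0]}])

```text
t: 11.15
tcp_pos: [0.5117, -0.1383, 0.1371]
tool_rot: [3.14, 0.005, 2.628]
ft_force: [-3.6, 4.6, 30.6]
opening: 0.0509
finger_force: 68.4
```

Run:
```python
from h import *
for _ in range(3): bot.capture("scene"); s=bot.get_state(); print(s["tcp_pos"],s["ft_force"],s["torque"])
```

```text
[ 0.51172681 -0.1383524   0.13709774] [-3.44737248  4.79709498 29.78623843] [ 0.69261829  0.66566058 -0.00424873]
[ 0.51172812 -0.13832835  0.13707787] [-4.35173219  5.27047492 30.19650431] [ 0.66493377  0.71958479 -0.03805515]
[ 0.5117607  -0.13835097  0.13712145] [-3.67009271  3.68003199 30.16722897] [ 0.65207114  0.6906619  -0.08737676]
```

Steady at z 0.137 with 30 N of push, well above the 7 N spring, and no torque about the axis. Handing in.

```bash
python3 -c "
from workcell import bot
print(bot.close_job())"
```

```text
the job is handed in; nothing more can be done
None
```

The collar is off its peg, keyed over the cross pin and held fully home on the blue stand with about 30 N; I handed the job in at about 11 s, the tools, timer and box were not touched, and no verdict came back.

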